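# Roll a core tube into its viewing cradle

### The job

With the fingers as pushers only, roll the capped core tube along the bench by its side, up the blue ramp and into the V-groove of the cradle; then push it endwise along the groove until its end rests against the yellow stop plate. Never lift the tube, and leave the bottle, the jar and the brass weight where they stand. Finish with the tube lying still in the groove, against the stop.

Things in the scene. Friction and masses are not known exactly. Their poses are not given: they have to be found in the camera images.
- tube: Core tube: rigid, smooth slippery cylinder, 40 mm diameter, 150 mm long, about 0.3 kg, lying on the bench beside the ramp, within 0.2 rad of parallel to the groove. Brown banded; flush red cap at its -x end, black at +x; white label strip, on top at the start. Origin: mid-length on its axis, 20 mm above the bench; x along the tube. It rolls freely; runs on if pushed fast.
- cradle: Fixed dark steel V-cradle, 180 mm long (x -90 to +90 mm), blue ramp along its -y side. Origin: bench height, below the groove's bottom line, mid-length; x along the groove to the stop, y across, away from the ramp, z up. Section (y, height) in mm: ramp foot (-80, 0), crest (-18, 16.4), groove bottom (0, 6), far edge (34, 25.6), back at y = 42; straight between.
- stop_face (a point): Point on the inner face of the yellow stop plate (8 mm thick, 46 mm high, 56 mm wide) across the +x end of the groove: at cradle x = 90, y = 0, height 29 mm. A tube against the stop has its middle 75 mm short of it.
- groove (a point): Middle of the axis line of a seated tube: cradle x = 0, y = 0, 29 mm above the bench (both groove sides slope 30 degrees). The groove is open at its -x end; the tube starts with its black end 40 to 70 mm short of the stop, measured along the groove.
- wash_bottle: Bystander: white bottle with a blue cap, 60 mm in diameter, 150 mm tall, standing upright; origin at the centre of its underside.
- amber_jar: Bystander: amber glass jar with a black lid, 56 mm in diameter, 85 mm tall, standing upright; origin at the centre of its underside.
- weight: Bystander: brass cylinder weight, 44 mm in diameter, 40 mm tall, standing upright; origin at the centre of its underside.
Mind the look-alikes: they are no part of the job. Of the things that look like the tube, take the one that is nearest to the robot's base at the start.

How it is judged:
By the outcome, as a careful person would: the job done as asked, in the order asked, and still so for the second after the job is handed in, with the robot touching nothing.
It also fails if it takes over 56 s, if anything falls off the work surface, if the arm or the gripper's body presses on something with over 40 N, if the wrist force passes 120 N, or if a joint passes its speed limit or range.

### The arm

A 6-joint arm with a two-finger parallel gripper is mounted at the origin on the work surface. World frame = base frame: x ahead of the robot, y to its left, z up, the work surface at z = 0. Lengths are in m, angles in rad, forces in N, time in s.
With the tool pointing down it reaches from about 0.35 to 0.8 m from the base axis. Payload 7.3 kg.
Tool frame: the origin (TCP) lies between the finger pads; the fingertips stand tcp_to_tips ahead of it and the grasp point (between the pads) is the TCP (tcp_to_tips is the distance from the TCP to the fingertips, in m); z points along the fingers, y is the direction in which the jaws open and shut (so a half turn about z gives the same grasp; the last joint's range is limited). The gripper opens to 85 mm and grips with 20 to 120 N. Pads are 22 mm wide; open, the fingers measure 114 mm over their backs; the gripper's body (76 mm by 85 mm) begins 54 mm behind the grasp point. The pads swing forward as they close: fully open they stand 13 mm farther back than shut.
Start: joints at [1.06, 0.342, 1.524, -0, 1.275, -0.146], TCP at [0.187, 0.49, 0.25] pointing down, gripper open.
Joint ranges: [-2.53, 2.53], [-0.77, 2.02], [0.04, 2.7], [-1, 4.14], [0.28, 2.66], [-3.11, 3.11]. Speed limits (rad/s): [2.57, 2.57, 3.14, 3.14, 3.14, 3.14].

### API

Orientations are given as a unit quaternion [w, x, y, z].
In Python, from rig import move_to, movel, goto_joints, grip, sleep, ik, grab_frame, MotionError, sign_off, find_in, current_time, current_joint_positions, current_qvel, current_effort, current_ee_pos, current_eef_rot, current_ft_force, current_torque, current_gripper_width, tcp_to_tips gives the robot as it stands. The module is installed in compiled form; this text tells all that it offers. Calls block until the motion is done:
- move_to(position, orientation): joint-space move of the TCP to a pose.
- movel(position, rot=None, max_speed=0.15): straight line of the TCP; rot=None keeps the orientation; max_speed is the mean speed in m/s.
- goto_joints(angles): joint-space move.
- grip(opening): opening from 0.0 (shut) to 1.0 (fully open); the grip force is fixed at half the most; returns when the fingers have stopped.
- sleep(seconds).
- ik(position, orientation): joint angles nearest the present ones, or None.
- grab_frame(name): name is "scene" or "side" or "wrist"; returns a dict with "color" (420x560x3 uint8, blue, green, red), "z_map" (420x560 float32, m along the optical axis (not along the pixel's ray), 0 where there is no reading), "fx", "fy", "cx", "cy" (pixels), "k1" (the pictures are not rectified: a ray, as slopes to the right and down, at radius r is drawn at 1 + k1 r^2 times it, then the intrinsics apply), "rvec" (rotation vector, rad) and "tvec" (3), from world to camera coordinates, as OpenCV has them; the wrist camera has in their place "mount" (4x4, takes a point from camera to tool coordinates, whose origin is the TCP and whose axes are the flange's). Camera axes: x right, y down, z forward; pixel columns grow to the right and rows downward; lengths in m; the calibration is good to about 2 mm. A picture is of the moment at which its call begins: read the wrist's pose just before it.
A pose or a line that the arm cannot do raises MotionError and nothing moves.
- sign_off(): hands the job in, once; it reports no verdict.
Trained networks look in the newest picture that a camera, given by its name, has taken for a name from the list of things; names that differ only in an ending like _2 or _b are one class to them, and where a whole thing is asked for, a point or a joint stands for the part that bears it (a point fixed in the world has none). Each returns a list of dicts, best first, with "score" (0 to 1); they miss things now and then, are a little off and sometimes report something else, mostly with a low value. They report only what shows in the picture. A call takes as long as a camera call. They do not tell look-alikes from the thing itself.
- find_in(camera, target): "position" ([x, y, z] in m, in the coordinates of the camera as it stood for that picture, good to about 4 mm: the middle of the surface that is visible of it).
Readings, each from a call of its own:
- current_time(): time.
- current_joint_positions(): joint angles.
- current_qvel(): joint speeds.
- current_effort(): joint torques, N m.
- current_ee_pos(): TCP position.
- current_eef_rot(): TCP orientation.
- current_ft_force(): force on the tool from outside, world axes, zero at the start.
- current_torque(): the same for the moment, N m.
- current_gripper_width(): opening from 0.0 (shut) to 1.0 (fully open).
Only numpy, scipy, OpenCV 4.12 (cv2) and the standard library are available. Lean on these libraries where they do the work, as an engineer would, in place of code of your own. Each camera call takes 0.05 s, during which the arm holds its last target. There are 200 camera calls.

## Working session

There is one attempt and no reset: what is moved stays moved. The work goes in short steps, each a Python script; the robot and the scene stay as the last script left them, time stands still between calls to the robot, and variables do not carry over. Pictures are saved under pics/ and viewed, about 8 in all and at most 12, crops included, and the job is handed in when it is done.

```bash
mkdir -p pics
cat > h.py <<'E'
import numpy as np, cv2
from rig import *
def cam(name):
    f=grab_frame(name); return f
def towork(f,p):
    R,_=cv2.Rodrigues(np.array(f["rvec"],float)); return R.T@(np.array(p,float)-np.array(f["tvec"],float).ravel())
def cloud(f):
    h,w=f["z_map"].shape; v,u=np.mgrid[:h,:w]
    K=np.array([[f["fx"],0,f["cx"]],[0,f["fy"],f["cy"]],[0,0,1.]])
    xy=cv2.undistortPoints(np.stack([u,v],-1).reshape(-1,1,2).astype(np.float64),K,np.array([f["k1"],0,0,0.])).reshape(h,w,2)
    z=f["z_map"][...,None]; P=np.concatenate([xy*z,z],-1)
    R,_=cv2.Rodrigues(np.array(f["rvec"],float))
    W=(P-np.array(f["tvec"],float).ravel())@R
    W[f["z_map"]==0]=np.nan
    return W
def pix(f,p):
    K=np.array([[f["fx"],0,f["cx"]],[0,f["fy"],f["cy"]],[0,0,1.]])
    q,_=cv2.projectPoints(np.array(p,float).reshape(-1,1,3),np.array(f["rvec"],float),np.array(f["tvec"],float),K,np.array([f["k1"],0,0,0.]));return q.reshape(-1,2)
E
python3 - <<'E'
from h import *
print(tcp_to_tips, current_time(), current_eef_rot())
for c in ["scene","side"]:
    f=cam(c); cv2.imwrite(f"pics/{c}0.png",f["color"]); np.savez(f"{c}0.npz",**f)
    for n in ["tube","cradle","wash_bottle","amber_jar","weight"]:
        for d in find_in(c,n):
            w=towork(f,d["position"]); print(c,n,round(d["score"],2),w.round(3),pix(f,w).round(0).tolist())
E
```

```text
0.019 0.0 [-2.33959611e-04  1.81369367e-01  9.83414747e-01 -7.31011158e-04]
scene tube 0.83 [ 0.653 -0.478  0.037] [[196.0, 340.0]]
scene tube 0.71 [ 0.718 -0.26   0.035] [[270.0, 277.0]]
scene tube 0.67 [ 0.554 -0.153  0.035] [[233.0, 225.0]]
scene cradle 0.79 [0.602 0.012 0.014] [[277.0, 198.0]]
scene wash_bottle 0.81 [ 0.587 -0.357  0.088] [[198.0, 273.0]]
scene amber_jar 0.75 [0.551 0.162 0.054] [[284.0, 153.0]]
side tube 0.77 [ 0.644 -0.492  0.037] [[304.0, 347.0]]
side tube 0.71 [ 0.707 -0.261  0.034] [[318.0, 268.0]]
side tube 0.56 [ 0.543 -0.157  0.036] [[246.0, 242.0]]
side cradle 0.64 [0.594 0.011 0.013] [[262.0, 207.0]]
side wash_bottle 0.59 [ 0.575 -0.36   0.081] [[265.0, 287.0]]
side amber_jar 0.65 [0.541 0.153 0.057] [[240.0, 167.0]]
side weight 0.83 [ 0.767 -0.129  0.034] [[333.0, 231.0]]
```

Run:
```python
import cv2,numpy as np
a=cv2.imread("pics/scene0.png"); b=cv2.imread("pics/side0.png")
A=cv2.resize(a[120:370,140:360],None,fx=1.8,fy=2.2*1.8/2.2,interpolation=cv2.INTER_CUBIC);B=cv2.resize(b[120:370,180:400],None,fx=1.8,fy=1.8,interpolation=cv2.INTER_CUBIC)
cv2.imwrite("pics/c0.png",np.hstack([A,B]))
```

```text
(no output)
```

View pics/c0.png

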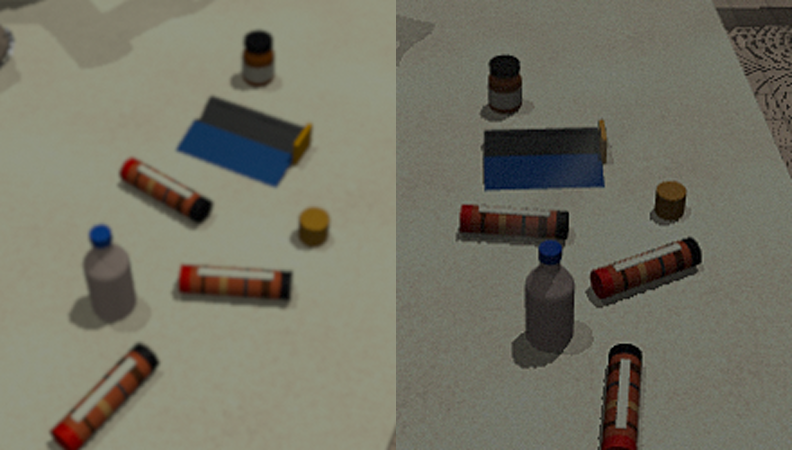

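View pics/scene0.png

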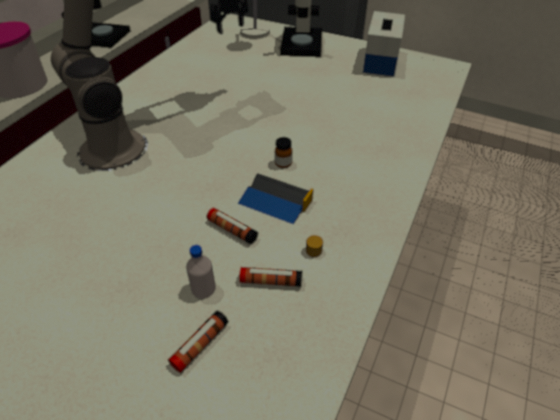

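The tube-like things in the scene picture are at (233,225), (270,277) and (196,340). The one at (233,225) fits: it lies beside the blue ramp, about parallel to the groove, and at range 0.57 m it is nearest the base. The crop shows red at -x, black at +x and the label on top. The bottle stands at (200,275), the jar at (284,153) and the weight at (314,245). Next I fit the poses from depth.

```bash
cat > fit.py <<'E'
from h import *
from scipy.optimize import least_squares
def prof(y): return np.interp(y,[-.080001,-.08,-.018,0,.034,.042],[0,0,.0164,.006,.0256,.0256])
def fit_cradle(W,c0=(.6,.02,0)):
    P=W.reshape(-1,3);P=P[np.isfinite(P).all(1)]
    def loc(p,P):
        c,s=np.cos(p[2]),np.sin(p[2]);d=P[:,:2]-p[:2];return np.c_[d@[c,s],d@[-s,c],P[:,2]]
    p=np.array(c0,float)
    return p,loc,P
def fit_tube(W,c0,r=.02,rad=.1):
    P=W.reshape(-1,3);P=P[np.isfinite(P).all(1)]
    P=P[(np.hypot(*(P[:,:2]-c0).T)<rad)&(P[:,2]>.010)&(P[:,2]<.055)]
    d=P[:,:2]-P[:,:2].mean(0);v=np.linalg.svd(d,full_matrices=False)[2][0];v*=np.sign(v[0])
    a=np.arctan2(v[1],v[0])
    def res(p):
        n=np.array([-np.sin(p[0]),np.cos(p[0])]);return np.hypot(P[:,:2]@n-p[1],P[:,2]-p[2])-r
    s=least_squares(res,[a,np.array(c0)@[-v[1],v[0]],.02],loss="soft_l1",f_scale=.001)
    a=s.x[0];t=P[:,:2]@[np.cos(a),np.sin(a)];lo,hi=np.percentile(t,[.5,99.5]);m=(lo+hi)/2
    c=m*np.array([np.cos(a),np.sin(a)])+s.x[1]*np.array([-np.sin(a),np.cos(a)])
    return dict(c=c,z=s.x[2],yaw=a,len=hi-lo,n=len(P),rms=np.sqrt(np.mean(s.fun**2)))
E
python3 - <<'E'
from fit import *
for c in ["scene","side"]:
    f=dict(np.load(f"{c}0.npz"));W=cloud(f);col=f["color"].astype(int)
    near=np.hypot(W[...,0]-.6,W[...,1]-.01)<.16
    blue=near&(col[...,0]>col[...,2]*1.6)&(col[...,0]>col[...,1]*1.3)
    yel=near&(col[...,2]>col[...,0]*2)&(W[...,1]>-.08)
    B=W[blue];B=B[np.isfinite(B).all(1)]
    r=cv2.minAreaRect((B[:,:2]*1000).astype(np.float32));print(c,"blue",len(B),r,"z",np.percentile(B[:,2],[2,50,98]).round(4))
    Bc=(cv2.boxPoints(r)).round(0).tolist();print(Bc)
    Y=W[yel];Y=Y[np.isfinite(Y).all(1)];print("yel",len(Y),np.median(Y,0).round(3),np.percentile(Y,[5,95],axis=0).round(3).tolist())
    # bench height + profile
    for c0 in [(.55,-.153)]: print(fit_tube(W,c0))
    # profile fit
    P=W[near];P=P[np.isfinite(P).all(1)]
    def loc(p):
        d=P[:,:2]-p[:2];cc,s=np.cos(p[2]),np.sin(p[2]);return d@[cc,s],d@[-s,cc]
    p=np.array([.6,.01,np.deg2rad(r[2] if r[2]<45 else r[2]-90)])
    for _ in range(8):
        x,y=loc(p);m=(abs(x)<.075)&(y>-.085)&(y<.045)
        Q=P[m]
        def res(q):
            d=Q[:,:2]-[p[0],q[0]];cc,s=np.cos(q[1]),np.sin(q[1]);return Q[:,2]-prof(d@[-s,cc])-q[2]
        s=least_squares(res,[p[1],p[2],0],loss="soft_l1",f_scale=.002)
        p[1:]=s.x[:2]
        # x from blue extents
        d=B[:,:2]-p[:2];cc,ss=np.cos(p[2]),np.sin(p[2]);t=d@[cc,ss];lo,hi=np.percentile(t,[.7,99.3]);p[:2]+=(lo+hi)/2*np.array([cc,ss])
    print("cradle",p.round(4),"zoff",s.x[2],"xlen",hi-lo,"rms",np.std(s.fun))
E
```

```text
scene blue 1127 ((593.9326171875, -14.502735137939453), (179.42776489257812, 67.51498413085938), 0.25055012106895447) z [0.0001 0.0092 0.0178]
[[504.0, 19.0], [504.0, -49.0], [684.0, -48.0], [683.0, 20.0]]
yel 228 [0.684 0.052 0.046] [[0.537, 0.005, 0.013], [0.692, 0.162, 0.071]]
{'c': array([ 0.54394464, -0.14277388]), 'z': np.float64(0.020012037299888874), 'yaw': np.float64(-0.1712586840381034), 'len': np.float64(0.15124210670999277), 'n': 786, 'rms': np.float64(0.0030836843566629277)}
cradle [ 0.5953  0.0315 -0.027 ] zoff 4.577667551221385e-05 xlen 0.17294792617903393 rms 0.0023286387452737347
side blue 1193 ((594.6734619140625, 55.63267517089844), (209.69961547851562, 178.53143310546875), 88.13652038574219) z [-0.0008  0.0079  0.0171]
[[502.0, -46.0], [680.0, -52.0], [687.0, 158.0], [509.0, 163.0]]
yel 137 [0.554 0.15  0.047] [[0.531, 0.007, 0.006], [0.689, 0.161, 0.067]]
{'c': array([ 0.54215633, -0.1425856 ]), 'z': np.float64(0.02004871901757354), 'yaw': np.float64(-0.18958572116186023), 'len': np.float64(0.14949650430887312), 'n': 886, 'rms': np.float64(0.0026082334129972624)}
cradle [ 0.5929  0.0304 -0.031 ] zoff -0.00091435145019228 xlen 0.17646228283748958 rms 0.002773332965689666
```

```bash
cat > act.py <<'E'
from fit import *
from scipy.spatial.transform import Rotation as Ro
C=np.array([.594,.031]);CY=-.029
def quat(yaw,half=False):
    x=np.array([np.cos(yaw),np.sin(yaw),0]);y=np.array([-x[1],x[0],0]);
    if half: x,y=-x,-y
    q=Ro.from_matrix(np.c_[y,x,[0,0,-1]]).as_quat();return [q[3],*q[:3]]
def cr(x,y,z):
    return [C[0]+x*np.cos(CY)-y*np.sin(CY),C[1]+x*np.sin(CY)+y*np.cos(CY),z]
def tocr(p):
    d=np.array(p[:2])-C;c,s=np.cos(CY),np.sin(CY);return np.array([d@[c,s],d@[-s,c]])
def wcloud(f,pos,rot):
    g=dict(f);g["rvec"]=np.zeros(3);g["tvec"]=np.zeros(3);P=cloud(g);M=np.array(f["mount"])
    R=Ro.from_quat([*rot[1:],rot[0]]).as_matrix()
    return (P@M[:3,:3].T+M[:3,3])@R.T+np.array(pos)
E
python3 - <<'E'
from act import *
p=[.534,-.192,.2]
for h in (False,True): print(h,ik(p,quat(-.18,h)))
h=False
move_to(p,quat(-.18,h)); print(current_time(),current_joint_positions(),current_ft_force())
pos,rot=current_ee_pos(),current_eef_rot();f=cam("wrist");cv2.imwrite("pics/w1.png",f["color"])
W=wcloud(f,pos,rot);print(fit_tube(W,(.543,-.143)))
np.savez("w1.npz",W=W,c=f["color"])
E
```

```text
False [-4.80200860e-01  4.62105415e-01  1.48131868e+00 -4.44089210e-16
  1.19816856e+00 -3.00200860e-01]
True [-4.80200860e-01  4.62105415e-01  1.48131868e+00 -4.44089210e-16
  1.19816856e+00  2.84139179e+00]
3.3083 [-4.78751748e-01  4.61900071e-01  1.48138506e+00  2.01844444e-04
  1.19822900e+00 -3.00176783e-01] [-0.74922035  0.48689169 -0.51856605]
{'c': array([ 0.54234608, -0.14367537]), 'z': np.float64(0.01952510300311967), 'yaw': np.float64(-0.17752945910755033), 'len': np.float64(0.14725414814307491), 'n': 5972, 'rms': np.float64(0.0006894141147352783)}
```

View pics/w1.png

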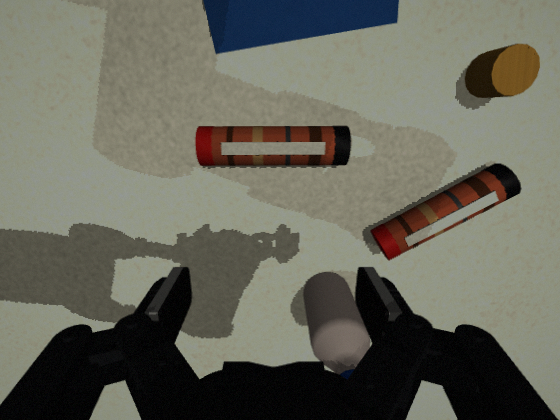

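The picture shows the intended tube at (273,146), parallel to the fingers. The ramp is at (300,20), the look-alike at (445,210) and the bottle at (335,315), clear of the descent. Next I descend behind the tube, feel for the bench, push to the ramp foot while turning to the cradle yaw, and look again.

Run:
```python
from act import *
movel([.534,-.192,.04],max_speed=.12)
f0=np.array(current_ft_force());z=.04
while z>.004:
    z-=.002; movel([.534,-.192,z],max_speed=.04)
    if current_ft_force()[2]-f0[2]>3: break
print("touch z",z,current_ee_pos(),current_ft_force(),current_time())
zt=current_ee_pos()[2]
open("zt","w").write(str(zt))
movel([.534,-.192,zt+.009],max_speed=.04)
# push: to contact, then turn while pushing to near the foot
n=np.array([np.sin(.178),np.cos(.178)]);c=np.array([.5423,-.1437])
q=c-.033*n; movel([*q,zt+.009],max_speed=.04); print(current_ft_force(),current_time())
a=tocr(c);print("tube cr",a)
movel(cr(a[0],-.155,zt+.009),quat(CY),max_speed=.025)
print(current_time(),current_ft_force(),tocr(current_ee_pos()))
pos,rot=current_ee_pos(),current_eef_rot();f=cam("wrist");cv2.imwrite("pics/w2.png",f["color"])
W=wcloud(f,pos,rot);t=fit_tube(W,cr(a[0],-.12,0)[:2]);print(t,tocr(t["c"]))
# cradle yaw from blue edge
col=f["color"].astype(int);b=(col[...,0]>col[...,2]*1.6)&(col[...,0]>col[...,1]*1.3)
B=W[b];B=B[np.isfinite(B).all(1)];B=B[np.hypot(*(B[:,:2]-C).T)<.15];np.save("blue.npy",B)
print(len(B),np.percentile(B,[1,99],axis=0))
```

```text
touch z 0.003999999999999979 [ 0.53402081 -0.19199367  0.0058282 ] [-4.23123257  2.21211109 16.78827254] 9.3417
[-0.55065153  0.27100618  0.43663697] 10.3083
tube cr [-0.04661267 -0.17612563]
12.6167 [0.04772446 0.07213097 0.5887761 ] [-0.04663871 -0.15506127]
{'c': array([ 0.55257078, -0.08620185]), 'z': np.float64(0.019344493333376536), 'yaw': np.float64(-0.18006808082232734), 'len': np.float64(0.1472162091922461), 'n': 47790, 'rms': np.float64(0.024006299042051524)} [-0.03801342 -0.11835385]
50687 [[ 5.04370823e-01 -4.92753451e-02 -5.68808539e-04]
 [ 6.68105142e-01 -1.00239282e-03  1.30050052e-02]]
```

View pics/w2.png

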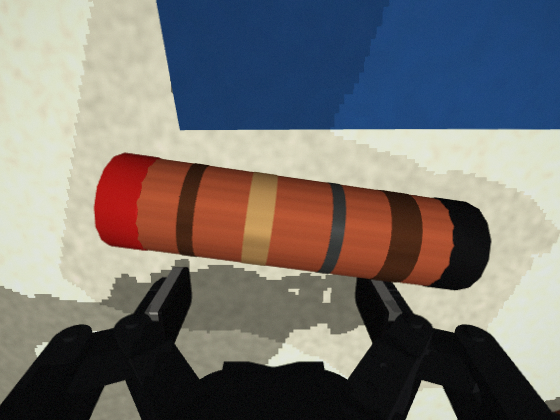

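The tube is at (290,215), still at yaw about -0.18. The ramp edge is level with the gripper at row 129, so the cradle yaw is confirmed. I keep pushing slowly with the fingers square to the ramp, which should align the tube.

```bash
cat >> act.py <<'E'
def tubelook(name,axis_y=None):
    pos,rot=current_ee_pos(),current_eef_rot();f=cam("wrist");cv2.imwrite(f"pics/{name}.png",f["color"])
    W=wcloud(f,pos,rot);col=f["color"].astype(int)
    ok=(col[...,2]>col[...,0]*1.7)&(W[...,2]<.06)
    ok=cv2.morphologyEx(ok.astype(np.uint8),cv2.MORPH_OPEN,np.ones((5,5)))>0
    Wm=W.copy();Wm[~ok]=np.nan
    P=Wm.reshape(-1,3);P=P[np.isfinite(P).all(1)];P=P[np.hypot(*(P[:,:2]-np.array(pos)[:2]).T)<.16]
    t=fit_tube(Wm,np.median(P[:,:2],0),rad=.09)
    # red end: min along axis
    u=np.array([np.cos(t["yaw"]),np.sin(t["yaw"])]);lo=t["c"]@u-t["len"]/2
    t["mid"]=t["c"]+u*(lo+.075-t["c"]@u);
    return {"cr_mid":tocr(t["mid"]).round(4),"relyaw":round(t["yaw"]-CY,3),"z":t["z"].round(4),"len":t["len"].round(4),"rms":t["rms"].round(4)},W,f
E
python3 - <<'E'
from act import *
zt=.006
print(tubelook("w2b")[0])
B=np.load("blue.npy");B=np.array([[*tocr(b),b[2]] for b in B[::10]]);print("blue y/x/z",np.percentile(B,[.5,1,2,50,99],axis=0).round(4))
m=(B[:,1]>-.075);print("slope fit h=16.4/62*(y+80)+e:",np.median(B[m,2]-.0164/.062*(B[m,1]+.08)))
movel(cr(-.046,-.122,zt+.009),max_speed=.02)
print(current_time(),current_ft_force(),tubelook("w3")[0])
E
```

```text
{'cr_mid': array([-0.0368, -0.1188]), 'relyaw': np.float64(-0.148), 'z': np.float64(0.0193), 'len': np.float64(0.1329), 'rms': np.float64(0.0005)}
blue y/x/z [[-0.0888 -0.0996 -0.0009]
 [-0.0882 -0.0795 -0.0006]
 [-0.0868 -0.0789 -0.0003]
 [-0.0095 -0.0534  0.0066]
 [ 0.0762 -0.0331  0.013 ]]
slope fit h=16.4/62*(y+80)+e: -0.00040805541618558084
14.5167 [ 0.0353789  -0.94729847 -0.46749243] {'cr_mid': array([-0.0322, -0.088 ]), 'relyaw': np.float64(-0.113), 'z': np.float64(0.0195), 'len': np.float64(0.133), 'rms': np.float64(0.0005)}
```

View pics/w3.png

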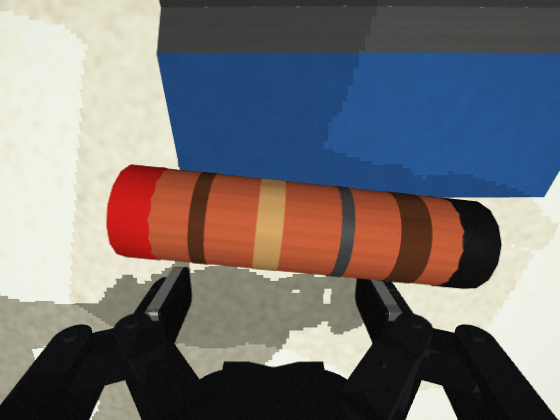

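Run:
```python
from act import *
movel(cr(-.034,-.075,.0235),max_speed=.02)
print(current_time(),current_ft_force(),tubelook("w4")[0])
```

```text
17.175 [-0.59222486 -2.81546881  2.48865246] {'cr_mid': array([-0.0316, -0.0449]), 'relyaw': np.float64(-0.003), 'z': np.float64(0.0294), 'len': np.float64(0.1333), 'rms': np.float64(0.0005)}
```

View pics/w4.png

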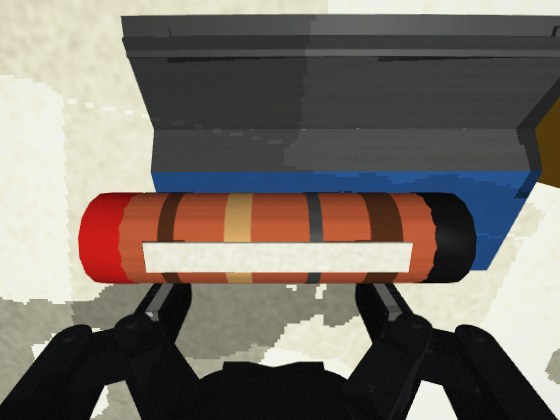

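The tube lies square on the ramp, with its axis 45 mm short of the groove, and the yellow stop is at (548,140). Next I push over the crest slowly.

Run:
```python
from act import *
movel(cr(-.033,-.035,.031),max_speed=.02)
sleep(.3);print(current_time(),current_ft_force(),tubelook("w5")[0])
movel(cr(-.033,-.05,.035),max_speed=.05)
movel(cr(-.033,-.06,.16),max_speed=.15)
sleep(.2)
t,W,f=tubelook("w6");print(current_time(),t)
```

```text
19.7083 [-0.053115   -0.68313794 -0.0693009 ] {'cr_mid': array([-0.031 , -0.0002]), 'relyaw': np.float64(0.002), 'z': np.float64(0.0284), 'len': np.float64(0.1329), 'rms': np.float64(0.0005)}
21.45 {'cr_mid': array([-0.031, -0.   ]), 'relyaw': np.float64(0.003), 'z': np.float64(0.0284), 'len': np.float64(0.133), 'rms': np.float64(0.0006)}
```

View pics/w6.png

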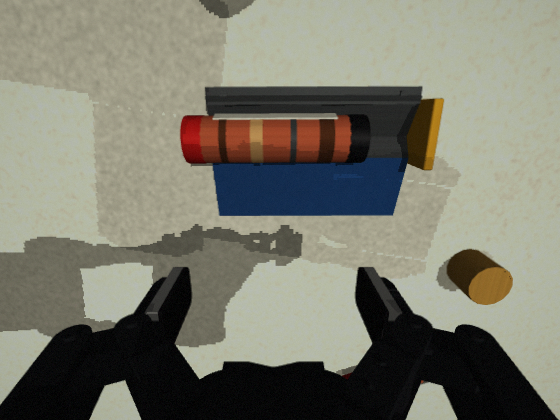

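The tube is seated in the groove: y = 0.0, relative yaw 0.003. Its red end is at (190,140), and there is a gap to the stop at (435,130). I now shut the fingers and push endwise.

Run:
```python
from act import *
grip(0.0)
movel(cr(-.165,-.0,.16),max_speed=.2)
movel(cr(-.165,0,.041),max_speed=.15)
sleep(.2);f0=np.array(current_ft_force());u=np.array([np.cos(CY),np.sin(CY),0])
x=-.165; last=0
while x<-.05:
    dx=.005 if x<-.10 else .002
    x+=dx; movel(cr(x,0,.041),max_speed=.025)
    F=-(np.array(current_ft_force())-f0)@u
    if F>.7: print(round(x,4),F.round(2))
    if F>5: break
print(current_time(),tocr(current_ee_pos()),F)
print(tubelook("w7")[0])
```

```text
-0.14 1.55
-0.135 0.91
-0.098 1.08
-0.092 1.1
-0.09 1.55
-0.088 1.05
-0.086 1.08
-0.084 1.35
-0.082 0.87
-0.08 0.74
-0.078 0.74
-0.076 1.06
-0.074 2.33
-0.072 7.4
32.2833 [-7.39064603e-02  6.76186884e-05] 7.395903270145064
{'cr_mid': array([ 0.0145, -0.    ]), 'relyaw': np.float64(0.005), 'z': np.float64(0.0283), 'len': np.float64(0.1293), 'rms': np.float64(0.0009)}
```

View pics/w7.png

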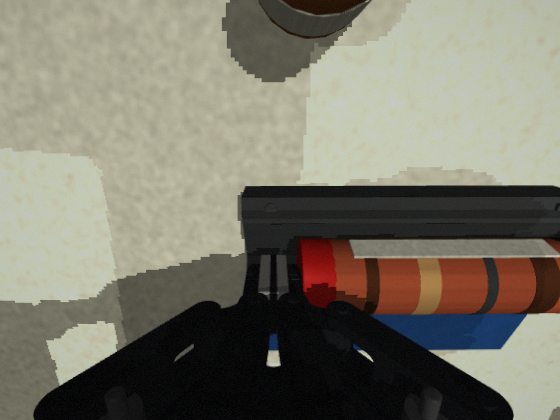

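Force rose sharply at the expected spot (mid x ≈ 0.0145, expected 0.015), so the tube is against the stop. The fingers at (275,275) touch the red cap. I back off straight, lift and check.

Run:
```python
from act import *
movel(cr(-.10,0,.041),max_speed=.03)
movel(cr(-.17,0,.045),max_speed=.1)
movel(cr(-.12,-.06,.2),max_speed=.15)
sleep(.3)
t,W,f=tubelook("w8");print(current_time(),t,current_ft_force())
for c in ["scene","side"]:
    f=cam(c)
    for n in ["wash_bottle","amber_jar","weight"]:
        for d in find_in(c,n)[:1]: print(c,n,round(d["score"],2),towork(f,d["position"]).round(3))
```

```text
35.925 {'cr_mid': array([0.014 , 0.0002]), 'relyaw': np.float64(0.006), 'z': np.float64(0.0281), 'len': np.float64(0.1274), 'rms': np.float64(0.002)} [ 0.30261367 -0.13948019 -0.04114348]
scene wash_bottle 0.95 [ 0.586 -0.357  0.086]
scene weight 0.66 [ 0.774 -0.128  0.04 ]
side wash_bottle 0.89 [ 0.574 -0.361  0.081]
side amber_jar 0.57 [0.539 0.156 0.055]
side weight 0.71 [ 0.769 -0.128  0.034]
```

View pics/w8.png

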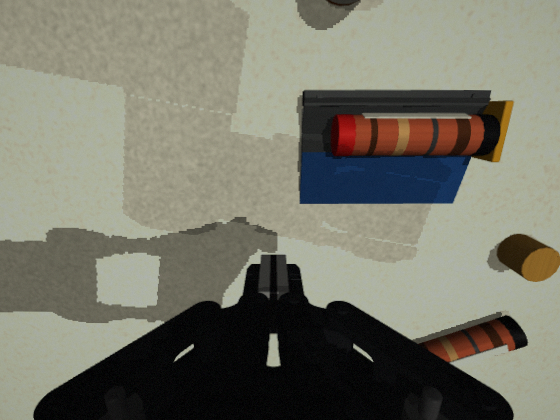

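The black end is at (492,135), against the yellow plate at (503,132). I have 20 s left, so I take one closer look at that contact and then hand in.

Run:
```python
from act import *
movel(cr(.06,-.075,.17),max_speed=.15)
sleep(.2)
f=cam("wrist");cv2.imwrite("pics/w9.png",cv2.resize(f["color"][60:260,180:460],None,fx=2.5,fy=2.5,interpolation=cv2.INTER_CUBIC));print(current_time())
```

```text
37.9417
```

View pics/w9.png

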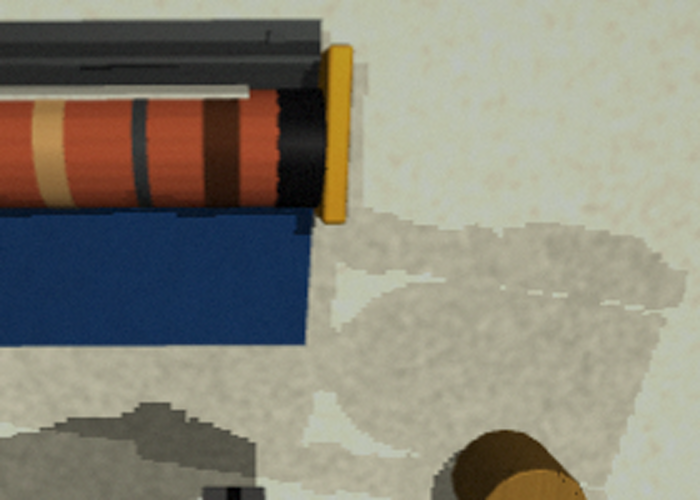

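The black cap meets the yellow plate at (325,145) in this crop, with no visible gap. I hand in.

```bash
python3 -c "
from rig import *
sign_off();print(current_time())"
```

```text
the job is handed in; nothing more can be done
the job is handed in; nothing more can be done
```

The tube lies in the groove with its black end against the yellow stop, and I handed the job in at about 38 s of the 56 s allowed. I rolled the tube nearest the base along the bench, up the ramp and over the crest with the open fingers, which also squared it to the groove. I then pushed it endwise with the shut fingers until the force jumped to 7.4 N, and backed away. The tube was never gripped or lifted.

**Tube:** the last depth fits put it on the groove line (y = 0.2 mm, yaw within 0.006 rad). The middle is at x = 14 to 14.5 mm against the ideal 15 mm, which is within measuring error. The close-up shows no gap at the stop.

**Bystanders:** after the push, the networks placed the bottle, jar and weight within about 7 mm of where they first saw them, or within 4 mm when the same camera is compared. The scene camera missed the jar in that last check, so only the side camera confirms it. The weight's starting position also came from the side camera alone.

**Bench contact:** feeling for the bench with the fingertips peaked at about 17 N, well under the limits.

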